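# Draw a board from the rack and scan it on the easel

### The job

Draw the circuit board with the finned heat sink straight up out of the slotted rack by its top bar, set it gently, without dropping it, on the ledge of the leaning easel, centred, its back flat against the panel and its label side out, and let go. Then take the scanner from its tray, point its nose roughly square-on at the middle of the label from about 10 cm, hold it steady there for two seconds, and lay it back in the middle of its tray, on its underside. Leave the other boards in their slots and do not disturb the bottle, the tape roll and the parts bin.

Things in the scene. Friction and masses are not known exactly. Their poses are not given: they have to be found in the camera images.
- rack: Fixed black rack, 200 mm (x) by 164 (y); origin under its centre on the bench, z up. Four 7 mm wide slots at x = -75, -25, 25, 75 mm, formed by thin fins 72 high at both ends (|y| 60 to 74), with end walls 74 high. Each holds one upright board (order varies), axes along the rack's, lower edge at 12 mm height, top at 142.
- board: Board to take: green, 140 mm wide (y), 130 tall (z), 4 thick (x), 0.26 kg. Origin mid lower edge; front is -x. Grip its top aluminium bar: full width, 10 thick (x), z = 110 to 130; 40 mm free to the next bar. Only this board has a finned heat sink (64 wide, 40 tall, out to x = -20, centre z = 43) and, above it, a white bar-code label. Back flat.
- label (a point): Middle of the white label (60 mm wide, 30 tall, black bars) on the front of the board: at x = -3, y = 0, z = 86 mm in the board's frame; it faces the board's -x. Axes as the board's.
- board_b: Same board: 140 mm wide (y), 130 tall (z), 4 thick (x), same 10 mm thick bar along the top; origin at the middle of its lower edge, front side -x; stays in its slot. On its front a row of four round capacitors, 12 mm deep.
- board_c: Same board: 140 mm wide (y), 130 tall (z), 4 thick (x), same 10 mm thick bar along the top; origin at the middle of its lower edge, front side -x; stays in its slot. On its front only flat black chips.
- board_d: Same board: 140 mm wide (y), 130 tall (z), 4 thick (x), same 10 mm thick bar along the top; origin at the middle of its lower edge, front side -x; stays in its slot. On its front a long white connector strip near the top (z = 90 to 100 mm), 11 mm deep, and flat chips.
- easel: Fixed grey easel, base 150 mm (x, from -70 to 80) by 170 (y), 10 thick, origin on the bench, z up; its front looks to -x, its panel leans back to +x.
- easel_rest: Leaning part of the easel, tilted back 22 deg. Origin: middle of the corner line of ledge top and panel face, 34 mm above the bench; z up along the panel, -x out to the front, y along the ledge. Panel 150 wide, top at z = 85, 6 thick; ledge x = -34 to 0 at z = 0, front lip 9 mm high, sides open. The board belongs at x = -2, y = 0, z = 0 mm, axes along these.
- tray: Fixed grey tray for the scanner, 184 mm (x) by 100 (y), 10 high, walls 4, floor about 4 thick; origin under its centre on the bench, z up.
- scanner: Bar-code scanner lying in the tray, 0.18 kg, reads along its +x: black bar 34 mm wide (y), 32 high, x = -80 to 35, then grey head 52 wide, 36 high, x = 35 to 80, dark window at its end. Origin at its underside, z up as it lies. It belongs at the tray's centre, axes along the tray's, underside on the tray's floor.
- scanner_nose (a point): Middle of the scanner's window, at x = 80, y = 0, z = 18 mm in the scanner's frame, axes as the scanner's; the beam leaves along +x.
- scanner_grip (a point): Place to grip the scanner across its bar (34 mm in y), at x = -10, y = 0, z = 18 mm in the scanner's frame.
- bottle: Bystander: white round bottle, 56 mm diameter, 150 tall, upright; origin at its underside.
- tape: Bystander: roll of tape lying flat, 90 mm diameter, 24 high; origin at the centre of its underside.
- bin: Bystander: open black parts bin, 100 (x) by 80 (y) by 50 mm high; origin at the centre of its underside.
Mind the look-alikes: they are no part of the job. What is shaped like the scanner but green or yellow is not meant.

How it is judged:
By the outcome, as a careful person would: the job done as asked, in the order asked, and still so for the second after the job is handed in, with the robot touching nothing.
It also fails if it takes over 70 s, if anything falls off the work surface, if the arm or the gripper's body presses on something with over 40 N, if the wrist force passes 120 N, or if a joint passes its speed limit or range.

### The arm

A 6-joint arm with a two-finger parallel gripper is mounted at the origin on the work surface. World frame = base frame: x ahead of the robot, y to its left, z up, the work surface at z = 0. Lengths are in m, angles in degrees, forces in N, time in s.
With the tool pointing down it reaches from about 0.4 to 0.825 m from the base axis. Payload 7 kg.
Tool frame: the origin (TCP) lies on the centre line of the jaws, within the pads' length; the fingertips stand 19 mm ahead of it and the grasp point (between the pads) is the TCP (r.tips_ahead is the distance from the TCP to the fingertips, in m); z points along the fingers, y is the line along which they close (so a half turn about z gives the same grasp; the last joint's range is limited). The gripper opens to 88 mm and grips with 3 to 60 N. Pads are 19 mm wide; open, the fingers measure 130 mm over their backs; the gripper's body (78 mm by 193 mm) begins 47 mm behind the grasp point.
Start: joints at [88.814, 20.546, 0.682, 0, -70.136, -16.507], TCP at [0.205, 0.643, 0.246] pointing down, gripper open.
Joint ranges: [-176.03, 176.03], [-82.01, 121.73], [-58.28, 71.71], [-173.87, 95.51], [-174.79, -0.11], [-173.66, 173.66]. Speed limits (degrees/s): [136.94, 136.94, 172.46, 180, 180, 180].

### API

Orientations are given as [roll, pitch, yaw] about the fixed x, y, z axes, in that order (R = Rz(yaw) Ry(pitch) Rx(roll)).
In Python, from plant import r, viewer, close_job gives the robot as it stands. The module is installed in compiled form; this text tells all that it offers.
- The arm moves only by the tool arm_command, never from a script. Its arguments are lists of equal length, an entry for each row: "travel": the shift along the world's x, y, z scaled (see below), a list of three; "delta_rot": the turn, a rotation vector about the world's x, y, z scaled (see below), a list of three. In form: {"travel": [[dx, dy, dz], ...], "delta_rot": [[rx, ry, rz], ...]}. A call has 1 to 20 rows; each row is the pose to reach, as a shift and turn from the pose commanded when the call began; what a row does not reach only later rows make up. The controller multiplies each number of a shift by 0.5 m and each number of a turn by 90 degrees. A row lasts 1/8 s, in which the tool goes at most 62.5 mm and 10.7 degrees, less where a joint would pass 70% of its speed; a pose out of reach is approached as far as the arm can. A call with a number of a shift or a turn outside -1 to 1 is refused whole. A call with a gripper value outside its range is refused whole. "grip" is the opening, from 0 (shut) to 1 (fully open), set as the call begins (left out, the last holds). The fingers move at their own pace and stop on an object; "newtons" is the grip in N (left out, the last holds). Time passes only in rows, so rows that repeat a pose let the fingers close. It gives the time, the measured TCP pose, the force, the opening and the grip force at its end, in the units of the state.
- r.get_state(): the state, without advancing time (a new reading comes with each control period).
- viewer.capture(name): name is "side" or "top" or "wrist"; returns a dict with "img" (400x640x3 uint8, red, green, blue), "camera_matrix" (3x3 intrinsics, pixels), "R" (3x3) and "t" (3): a world point X has camera coordinates R X + t; the wrist camera has in their place "mount" (4x4, takes a point from camera to tool coordinates, whose origin is the TCP and whose axes are the flange's). Camera axes: x right, y down, z forward; pixel columns grow to the right and rows downward; lengths in m; the calibration is good to about 2 mm. A picture is of the moment at which its call begins: read the wrist's pose just before it. There is no depth.
- close_job(): hands the job in; it is judged then, once.
The state is a dict: "time_s": time; "joints": joint angles; "qd": joint speeds; "joint_torque": joint torques, N m; "tcp_pos": TCP position; "eef_rot": TCP orientation; "contact_force": force on the tool from outside, world axes, zero at the start; "moment": the same for the moment, N m; "gripper_width": finger opening in m; "gripper_force": force on a finger pad.
Only numpy, scipy, OpenCV 4.12 (cv2) and the standard library are available. Lean on these libraries where they do the work, as an engineer would, in place of code of your own. Each camera call takes 0.05 s, during which the arm holds its last target. There are 200 camera calls.

## Working session

There is one attempt and no reset: what is moved stays moved. The work goes in short steps, Python scripts to look and compute and a tool call to move; the robot and the scene stay as the last step left them, time stands still between calls to the robot, and variables do not carry over. Pictures are saved under pics/ and viewed, at most 10 in all, crops included, and the job is handed in when it is done.

Besides the shell and the picture viewer there is one more tool, called after "Emit:" as a command line: name --argument value ..., lists and objects as JSON in quotes. arm_command: Moves the arm, as the interface text tells. Shifts and turns lie within -1 to 1; 1 stands for 0.5 m of shift or 90 degrees of turn. Its arguments: {"type":"object","properties":{"travel":{"type":"array"},"delta_rot":{"type":"array"},"grip":{"type":"number"},"newtons":{"type":"number"}},"required":["travel","delta_rot"]}

```bash
mkdir -p pics; cat > h.py <<'E'
import numpy as np, cv2, json
from plant import r, viewer, close_job
from scipy.spatial.transform import Rotation as Ro
def cap(n,f=None):
    s=r.get_state(); c=viewer.capture(n)
    if n=="wrist":
        T=np.eye(4); T[:3,:3]=Ro.from_euler('xyz',s['eef_rot'],degrees=True).as_matrix(); T[:3,3]=s['tcp_pos']
        M=np.linalg.inv(T@np.array(c['mount'])); c['R']=M[:3,:3]; c['t']=M[:3,3]
    if f: cv2.imwrite('pics/'+f,c['img'][:,:,::-1])
    return c
def proj(c,X):
    p=(np.array(c['R'])@np.atleast_2d(X).T).T+np.array(c['t']).ravel(); q=(np.array(c['camera_matrix'])@p.T).T
    return q[:,:2]/q[:,2:]
def atz(c,uv,z):
    R=np.array(c['R']);t=np.array(c['t']).ravel();C=-R.T@t
    d=R.T@np.linalg.inv(c['camera_matrix'])@np.array([*uv,1.]); return C+d*(z-C[2])/d[2]
E
python3 - <<'E'
from h import *
import pickle
d={}
for n in('side','top','wrist'):
    c=cap(n,n+'0.png'); d[n]=c
    R=np.array(c['R']); print(n,-R.T@np.array(c['t']).ravel(), R[2],c['camera_matrix'][0][0])
pickle.dump(d,open('d0.pkl','wb')); print(r.get_state())
E
```

```text
side [ 0.29125285 -1.05909257  0.64019859] [ 0.16267262  0.85572049 -0.49120267] 439.2733755086026
top [ 0.34365204 -0.07420262  1.36452602] [ 0.12046392 -0.01812475 -0.99255223] 459.8522136396077
wrist [0.27968483 0.61887171 0.38367277] [-0.27548023  0.08738991 -0.9573263 ] 339.49899943956905
{'time_s': 0.15, 'joints': array([ 8.88140411e+01,  2.05823147e+01,  6.44748822e-01, -1.43678323e-02,
       -7.01366561e+01, -1.65087047e+01]), 'qd': array([-0.02052607, -0.13157107,  0.09906796,  0.02224963, -0.06313119,
       -0.01307802]), 'joint_torque': array([-1.33296566e-03, -5.83272493e+01,  2.93289381e+01,  7.00116232e+00,
        8.81384884e-03, -9.86550276e-05]), 'tcp_pos': array([0.20506188, 0.64272005, 0.24482709]), 'eef_rot': array([ 1.79924999e+02, -8.14126017e-03, -1.76995489e+01]), 'contact_force': array([-0.6483506 ,  0.0297327 , -0.53555636]), 'moment': array([ 0.02238553, -0.01503026,  0.05047381]), 'gripper_force': 0.0, 'gripper_width': 0.08761610965492783}
```

View pics/top0.png

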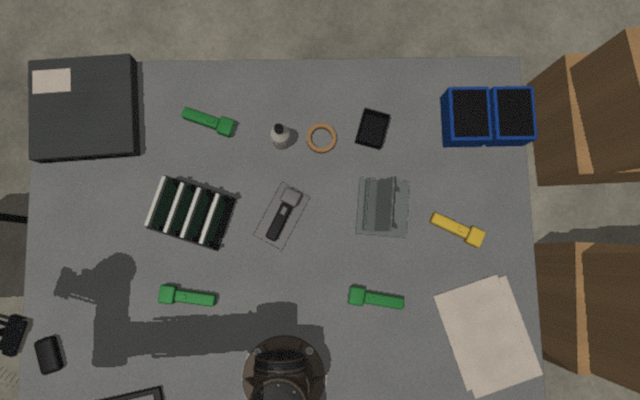

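View pics/side0.png

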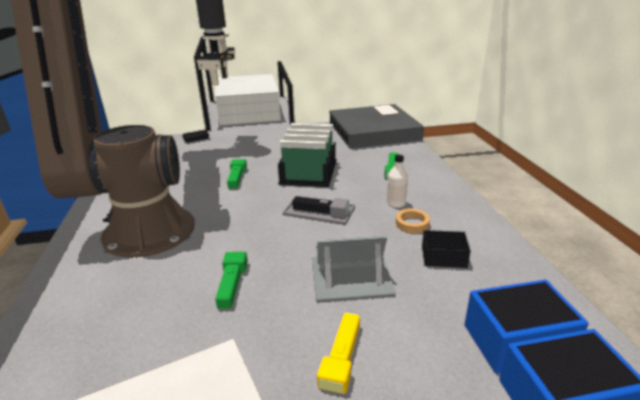

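```bash
python3 - <<'E'
import cv2,numpy as np
t=cv2.imread('pics/top0.png')[165:260,140:415]; w=cv2.imread('pics/wrist0.png'); s=cv2.imread('pics/side0.png')[115:195,270:342]
t=cv2.resize(t,(800,276),interpolation=3); o=np.zeros((600,800,3),np.uint8); o[:276]=t
o[276:596,:512]=cv2.resize(w,(512,320)); o[276:596,512:800]=cv2.resize(s,(288,320),interpolation=3)
cv2.imwrite('pics/m1.png',o)
E
```

```text
(no output)
```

View pics/m1.png

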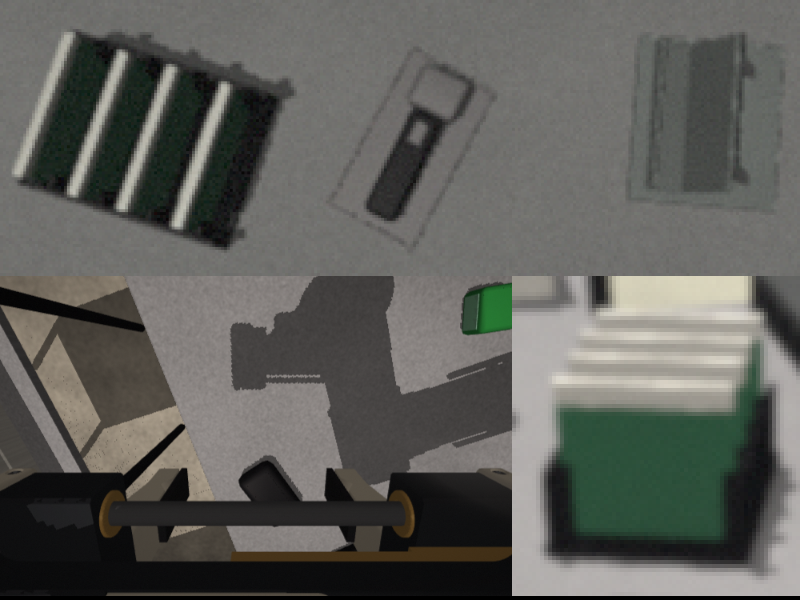

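```bash
python3 - <<'E'
from h import *
import pickle
from scipy.optimize import least_squares
d=pickle.load(open('d0.pkl','rb')); c=d['top']
px=lambda a:np.array([[140+x/2.909,165+y/2.905] for x,y in a])
def fit(L,P,x0):
    L=np.array(L,float)/1000
    def T(p): return np.c_[L[:,:2]@np.array([[np.cos(p[2]),np.sin(p[2])],[-np.sin(p[2]),np.cos(p[2])]])+p[:2],L[:,2]]
    s=least_squares(lambda p:(proj(c,T(p))-P).ravel(),x0)
    print(s.x[:2].round(4),np.degrees(s.x[2]).round(2),'res',np.abs(s.fun).max().round(2)); return s.x
bars=[(70,33),(18,178),(121,52),(74,196),(170,67),(122,210),(224,84),(178,228)]
# rack x ~ -y world ; rack y ~ +x world
L=[]
for x in(-75,-25,25,75): L+=[(x,70,142),(x,-70,142)]
print('rack');fit(L,px(bars),[.5,.25,-1.6])
# tray +x toward head (up)
print('tray');fit([(92,-50,10),(92,50,10),(-92,50,10),(-92,-50,10)],px([(496,97),(415,47),(329,202),(412,250)]),[.5,0,-.5])
print('easel');fit([(-70,85,10),(80,85,10),(80,-85,10),(-70,-85,10)],px([(641,33),(785,43),(772,211),(629,199)]),[.5,-.2,-1.6])
print('scan axis', atz(c,px([(447,92)])[0],.036),atz(c,px([(385,213)])[0],.032))
for n,p,z in(('bottle',(280,128),.15),('tape',(322,138),.024),('bin',(373,129),.05)): print(n,atz(c,p,z))
E
```

```text
rack
[0.4691 0.2576] -108.1 res 1.06
tray
[ 0.459  -0.0007] -30.08 res 1.49
easel
[ 0.4819 -0.2952] -96.01 res 1.0
scan axis [ 0.51268752 -0.03640964  0.036     ] [0.3931955  0.02691603 0.032     ]
bottle [ 0.68631348 -0.00541725  0.15      ]
tape [ 0.68923516 -0.12319664  0.024     ]
bin [ 0.70720255 -0.27283913  0.05      ]
```

Emit:
arm_command --travel '[[0.474,-0.432,0.07],[0.474,-0.432,0.07],[0.474,-0.432,0.07],[0.474,-0.432,0.07],[0.474,-0.432,0.07],[0.474,-0.432,0.07],[0.474,-0.432,0.07],[0.474,-0.432,0.07]]' --delta_rot '[[-0.466,0.151,0],[-0.466,0.151,0],[-0.466,0.151,0],[-0.466,0.151,0],[-0.466,0.151,0],[-0.466,0.151,0],[-0.466,0.151,0],[-0.466,0.151,0]]'

```text
time_s: 1.15
tcp_pos: [0.4413, 0.4278, 0.2809]
eef_rot: [136.0, 0.2, -17.7]
contact_force: [-0.2, 0.2, -0.8]
gripper_width: 0.0874
gripper_force: 0.0
```

```bash
python3 - <<'E'
from h import *
import pickle
c=cap('wrist','w1.png'); pickle.dump(c,open('w1.pkl','wb')); s=r.get_state(); print(s['tcp_pos'],s['eef_rot'],s['time_s'])
E
```

```text
[0.44113477 0.42803405 0.28097713] [135.98151901   0.18444149 -17.66828978] 1.2
```

View pics/w1.png

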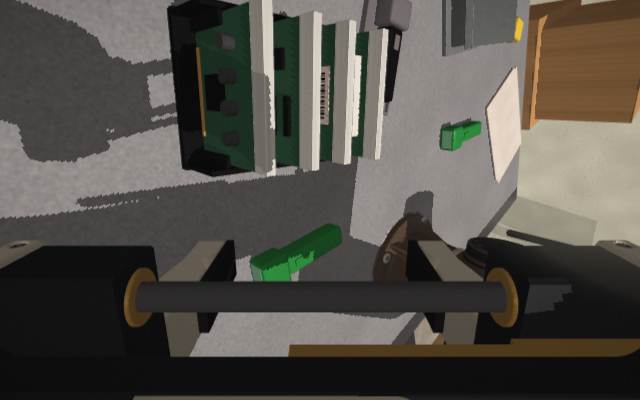

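```bash
python3 - <<'E'
import cv2
w=cv2.imread('pics/w1.png')[0:185,160:400]
cv2.imwrite('pics/w1c.png',cv2.resize(w,(768,592),interpolation=2))
E
```

```text
(no output)
```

View pics/w1c.png

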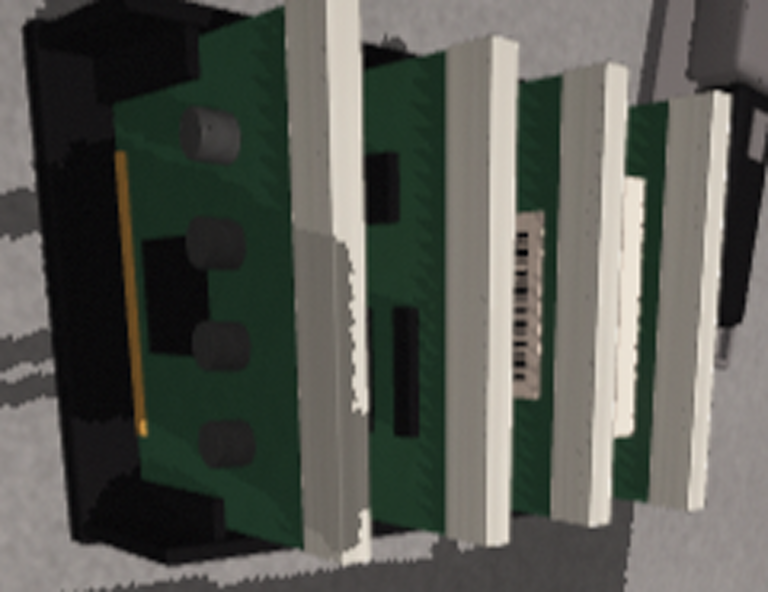

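```bash
python3 - <<'E'
from h import *
import pickle
from scipy.optimize import least_squares
ct=pickle.load(open('d0.pkl','rb'))['top']; cw=pickle.load(open('w1.pkl','rb'))
P1=np.array([(140+x/2.909,165+y/2.905) for x,y in [(70,33),(18,178),(121,52),(74,196),(170,67),(122,210),(224,84),(178,228)]])
L1=np.array([(x,y,142) for x in(-75,-25,25,75) for y in(70,-70)])/1000
P2=np.array([(160+x/3.2,y/3.2) for x,y in [(492,37),(488,545),(606,62),(590,525),(712,92),(688,509)]])
L2=np.array([(x-5,y,142) for x in(-25,25,75) for y in(70,-70)])/1000
def T(p,L): return np.c_[L[:,:2]@np.array([[np.cos(p[2]),np.sin(p[2])],[-np.sin(p[2]),np.cos(p[2])]])+p[:2],L[:,2]]
f1=lambda p:(proj(ct,T(p,L1))-P1).ravel()*2; f2=lambda p:(proj(cw,T(p,L2))-P2).ravel()
for f in(f1,f2,lambda p:np.r_[f1(p),f2(p)]):
    s=least_squares(f,[.469,.2576,-1.88]); print(s.x[:2],np.degrees(s.x[2]),np.abs(s.fun).max(), 'board',T(s.x,np.array([[.025,0,.142]])))
E
```

```text
[0.469116   0.25764795] -108.10265745992693 2.110188564733221 board [[0.46134799 0.23388541 0.142     ]]
[0.46971232 0.25823645] -108.50840279131667 1.8757207291850477 board [[0.46177622 0.23452952 0.142     ]]
[0.46937145 0.25786652] -108.238675121042 2.377441671912493 board [[0.46154705 0.2341225  0.142     ]]
```

```bash
cat >> h.py <<'E'
def plan(poses, cmd=None):
    """poses: list of (pos, R matrix); from measured (or cmd) pose"""
    s=r.get_state(); p0,R0=(np.array(s['tcp_pos']),Ro.from_euler('xyz',s['eef_rot'],degrees=True)) if cmd is None else cmd
    print('now',np.round(s['tcp_pos'],4),np.round(s['eef_rot'],2),round(s['time_s'],2))
    for p,R in poses:
        print(((np.array(p)-p0)/.5).round(4),((Ro.from_matrix(R)*R0.inv()).as_rotvec()*180/np.pi/90).round(4), 'dist',np.linalg.norm(np.array(p)-p0).round(3))
def down(yaw): return Ro.from_euler('xyz',[180,0,yaw],degrees=True).as_matrix()
E
python3 - <<'E'
from h import *
plan([((.4615,.2342,.25),down(-18.3)),((.4615,.2342,.134),down(-18.3))])
E
```

```text
now [0.4411 0.428  0.281 ] [135.98   0.18 -17.67] 1.2
[ 0.0407 -0.3877 -0.062 ] [ 0.4646 -0.1529 -0.0075] dist 0.197
[ 0.0407 -0.3877 -0.294 ] [ 0.4646 -0.1529 -0.0075] dist 0.244
```

Emit:
arm_command --travel '[[0.041,-0.388,-0.06],[0.041,-0.388,-0.06],[0.041,-0.388,-0.06],[0.041,-0.388,-0.06],[0.041,-0.388,-0.06],[0.041,-0.388,-0.06],[0.041,-0.388,-0.06]]' --delta_rot '[[0.465,-0.153,-0.007],[0.465,-0.153,-0.007],[0.465,-0.153,-0.007],[0.465,-0.153,-0.007],[0.465,-0.153,-0.007],[0.465,-0.153,-0.007],[0.465,-0.153,-0.007]]' --grip 0.32

```text
time_s: 2.08
tcp_pos: [0.4626, 0.2344, 0.2502]
eef_rot: [179.9, 0.1, -18.2]
contact_force: [0.1, 0.3, -0.4]
gripper_width: 0.0289
gripper_force: 0.0
```

```bash
python3 - <<'E'
from h import *
import pickle
c=cap('wrist','w2.png'); pickle.dump(c,open('w2.pkl','wb'))
plan([((.4615,.2342,.134),down(-18.3))])
print(r.get_state()['gripper_width'])
im=c['img'][:,:,::-1].copy()
E
```

```text
now [0.4626 0.2344 0.2498] [ 1.7984e+02  9.0000e-02 -1.8230e+01] 2.12
[-0.0022 -0.0005 -0.2316] [ 0.0014 -0.0015 -0.0008] dist 0.116
0.028300663299302434
```

View pics/w2.png

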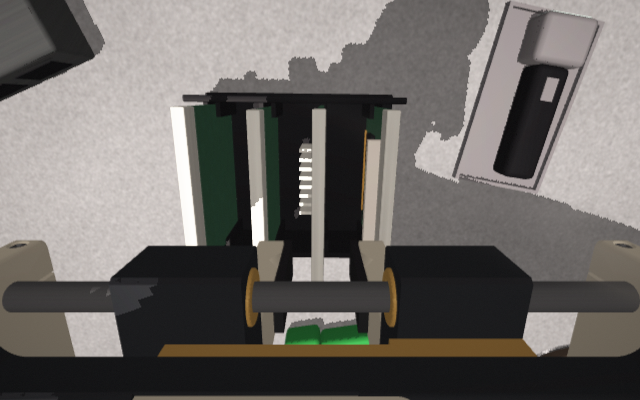

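Emit:
arm_command --travel '[[-0.002,0,-0.06],[-0.002,0,-0.11],[-0.002,0,-0.16],[-0.002,0,-0.2],[-0.002,0,-0.23],[-0.002,0,-0.232],[-0.002,0,-0.232]]' --delta_rot '[[0,0,0],[0,0,0],[0,0,0],[0,0,0],[0,0,0],[0,0,0],[0,0,0]]'

```text
time_s: 3.0
tcp_pos: [0.462, 0.2335, 0.1348]
eef_rot: [180.0, 0.0, -18.3]
contact_force: [-0.2, 0.2, 0.2]
gripper_width: 0.0282
gripper_force: 0.0
```

Emit:
arm_command --travel '[[0,0,0],[0,0,0],[0,0,0],[0,0,0]]' --delta_rot '[[0,0,0],[0,0,0],[0,0,0],[0,0,0]]' --grip 0.0 --newtons 30

```text
time_s: 3.5
tcp_pos: [0.4619, 0.2333, 0.1351]
eef_rot: [-180.0, 0.0, -18.3]
contact_force: [-1.7, 0.6, 4.7]
gripper_width: 0.0095
gripper_force: 30.0
```

```bash
python3 - <<'E'
from h import *
import pickle
s=r.get_state(); print({k:np.round(s[k],4) for k in('tcp_pos','eef_rot','gripper_width','gripper_force','contact_force','moment')})
# refine tray & scanner from w2, mask check: print tray corners by hand picks
c=pickle.load(open('w2.pkl','rb'))
for p in [(513,3),(598,20),(457,178),(535,190)]: print('tray',atz(c,p,.01)[:2].round(4))
cv2.imwrite('pics/w2c.png',cv2.resize(c['img'][0:200,440:640,::-1],(600,600),interpolation=2))
E
```

```text
{'tcp_pos': array([0.4619, 0.2333, 0.1351]), 'eef_rot': array([-1.799745e+02,  2.180000e-02, -1.833340e+01]), 'gripper_width': np.float64(0.0095), 'gripper_force': np.float64(29.9835), 'contact_force': array([-1.7258,  0.5725,  4.6522]), 'moment': array([ 0.1365,  0.4276, -0.0033])}
tray [ 5.618e-01 -1.000e-04]
tray [ 0.5197 -0.079 ]
tray [0.4037 0.089 ]
tray [0.3612 0.0061]
```

View pics/w2c.png

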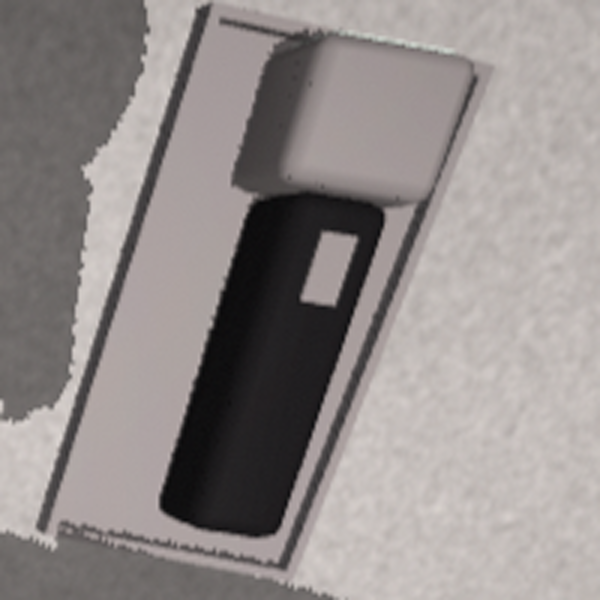

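Emit:
arm_command --travel '[[0,0,0.02],[0,0,0.05],[0,0,0.09],[0,0,0.13],[0,0,0.17],[0,0,0.21],[0,0,0.25],[0,0,0.29],[0,0,0.33],[0,0,0.37],[0,0,0.4],[0,0,0.4]]' --delta_rot '[[0,0,0],[0,0,0],[0,0,0],[0,0,0],[0,0,0],[0,0,0],[0,0,0],[0,0,0],[0,0,0],[0,0,0],[0,0,0],[0,0,0]]'

```text
time_s: 5.0
tcp_pos: [0.4619, 0.2332, 0.3359]
eef_rot: [-179.9, -0.0, -18.3]
contact_force: [1.2, 0.5, -2.1]
gripper_width: 0.0099
gripper_force: 30.0
```

Emit:
arm_command --travel '[[-0.01,-0.07,0],[-0.02,-0.14,0],[-0.03,-0.21,0],[-0.04,-0.28,0],[-0.05,-0.35,0],[-0.06,-0.42,0],[-0.07,-0.49,0],[-0.08,-0.56,-0.01],[-0.08,-0.63,-0.03],[-0.08,-0.7,-0.05],[-0.08,-0.76,-0.07],[-0.08,-0.8,-0.1],[-0.08,-0.8,-0.11],[-0.08,-0.8,-0.11],[-0.08,-0.8,-0.11]]' --delta_rot '[[0,0,0.01],[0,0,0.02],[0,0,0.03],[0,0,0.04],[0,0,0.05],[0,0,0.06],[0,0,0.07],[0,0,0.08],[0,0,0.09],[0,0,0.1],[0,0,0.12],[0,0,0.137],[0,0,0.137],[0,0,0.137],[0,0,0.137]]'

```text
time_s: 6.88
tcp_pos: [0.4219, -0.1664, 0.28]
eef_rot: [180.0, 0.0, -6.0]
contact_force: [-0.2, 0.0, -2.0]
gripper_width: 0.0097
gripper_force: 30.0
```

```bash
python3 - <<'E'
from h import *
import pickle
c=cap('wrist','w3.png'); pickle.dump(c,open('w3.pkl','wb'));print(r.get_state()['tcp_pos'],r.get_state()['gripper_width'])
q=lambda X:proj(c,X)
a=np.radians(-96);R=np.array([[np.cos(a),-np.sin(a)],[np.sin(a),np.cos(a)]])
for L in[(-70,85),(80,85),(80,-85),(-70,-85)]:
    p=R@np.array(L)/1000+[.4819,-.2952]; print(L,q([*p,.01]))
E
```

```text
[ 0.42194934 -0.16639525  0.28007388] 0.010092392399278541
(-70, 85) [[368.29944763  20.53482534]]
(80, 85) [[506.6020663   20.39367876]]
(80, -85) [[484.81761784 173.91171784]]
(-70, -85) [[362.80933292 174.01365586]]
```

```bash
python3 - <<'E'
import cv2
w=cv2.imread('pics/w3.png')[0:200,290:556]
cv2.imwrite('pics/w3c.png',cv2.resize(w,(798,600),interpolation=2))
E
```

```text
(no output)
```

View pics/w3c.png

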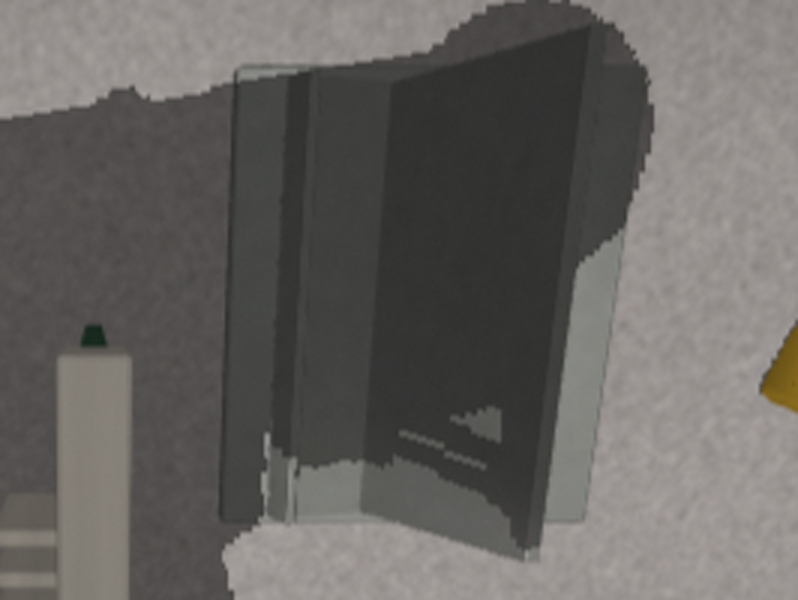

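```bash
python3 - <<'E'
from h import *
import pickle
from scipy.optimize import least_squares
c=pickle.load(open('w3.pkl','rb'))
P=np.array([(237,66),(220,521),(583,521),(391,83),(361,517),(591,25),(524,558)])/3+[290,0]
c22,s22=np.cos(np.radians(22)),np.sin(np.radians(22))
def pts(p):
    x,y,a,o=p
    L=np.array([(-.07,.085,.01),(-.07,-.085,.01),(.08,-.085,.01),(o,.075,.034),(o,-.075,.034),(o+.085*s22,.075,.034+.085*c22),(o+.085*s22,-.075,.034+.085*c22)])
    return np.c_[x+np.cos(a)*L[:,0]-np.sin(a)*L[:,1],y+np.sin(a)*L[:,0]+np.cos(a)*L[:,1],L[:,2]]
s=least_squares(lambda p:(proj(c,pts(p))-P).ravel(),[.48,-.295,-1.67,0])
print(s.x,np.degrees(s.x[2]),s.fun.reshape(-1,2).round(2))
E
```

```text
[ 0.48107557 -0.2954338  -1.67306462 -0.01965806] -95.85954169070054 [[-0.63 -0.48]
 [-0.12  1.12]
 [ 0.84  0.72]
 [-0.13 -0.52]
 [-0.72 -1.64]
 [ 0.32 -0.76]
 [ 0.33  2.06]]
```

```bash
cat >> h.py <<'E'
a_=np.radians(-95.9); ex=np.array([np.cos(a_),np.sin(a_),0]); zh=np.array([0,0,1.]); t_=np.radians(22)
O=np.array([.4832,-.2755,.034]); Rr=np.c_[np.cos(t_)*ex-np.sin(t_)*zh, np.cross(zh,ex), np.cos(t_)*zh+np.sin(t_)*ex]
RT=Rr@np.array([[0,1,0],[1,0,0],[0,0,-1.]])
def rest(x,z,y=0): return O+Rr@np.array([x,y,z+123])*1.0 if 0 else O+Rr@(np.array([x,y,z+123])/1000)
E
python3 - <<'E'
from h import *
plan([(rest(x,z),RT) for x,z in((-50,80),(-8,30),(-8,4),(-2.5,4),(-2,0))])
s=r.get_state();p0=np.array(s['tcp_pos']);print([rest(*q).round(4) for q in((-50,80),(-2,0))])
E
```

```text
now [ 0.4219 -0.1664  0.2801] [179.98  -0.    -5.96] 6.92
[ 0.1164 -0.2773 -0.0783] [ 0.2434 -0.0253  0.0006] dist 0.155
[ 0.1122 -0.3175 -0.2024] [ 0.2434 -0.0253  0.0006] dist 0.196
[ 0.1142 -0.2981 -0.2506] [ 0.2434 -0.0253  0.0006] dist 0.203
[ 0.1132 -0.3082 -0.2548] [ 0.2434 -0.0253  0.0006] dist 0.208
[ 0.1134 -0.3062 -0.2626] [ 0.2434 -0.0253  0.0006] dist 0.209
[array([ 0.4801, -0.305 ,  0.2409]), array([ 0.4787, -0.3195,  0.1488])]
```

Emit:
arm_command --travel '[[0.02,-0.04,0],[0.05,-0.1,0],[0.08,-0.18,0],[0.116,-0.25,-0.03],[0.116,-0.277,-0.078],[0.116,-0.277,-0.078],[0.114,-0.297,-0.13],[0.112,-0.317,-0.18],[0.112,-0.317,-0.202],[0.112,-0.317,-0.202],[0.112,-0.317,-0.202]]' --delta_rot '[[0.05,-0.005,0],[0.1,-0.01,0],[0.16,-0.015,0],[0.22,-0.022,0],[0.243,-0.025,0],[0.243,-0.025,0],[0.243,-0.025,0],[0.243,-0.025,0],[0.243,-0.025,0],[0.243,-0.025,0],[0.243,-0.025,0]]'

```text
time_s: 8.3
tcp_pos: [0.4782, -0.3254, 0.1796]
eef_rot: [-158.1, 0.0, -5.9]
contact_force: [0.3, 0.4, -2.3]
gripper_width: 0.01
gripper_force: 30.0
```

```bash
python3 - <<'E'
from h import *
c=cap('side','s1.png'); w=cap('wrist','w4.png')
plan([(rest(x,z),RT) for x,z in((-8,4),(-2.5,4),(-2,0))])
cv2.imwrite('pics/s1c.png',np.vstack([cv2.resize(c['img'][210:310,280:413,::-1],(399,300),interpolation=2),cv2.resize(w['img'][0:300,100:499,::-1],(399,300))]))
print(r.get_state()['contact_force'])
E
```

```text
now [ 0.4781 -0.3255  0.1797] [-158.09    0.     -5.96] 8.4
[ 0.0019  0.0202 -0.0498] [ 0.001  -0.0002  0.0006] dist 0.027
[ 0.0008  0.01   -0.0539] [ 0.001  -0.0002  0.0006] dist 0.027
[ 0.0011  0.0121 -0.0617] [ 0.001  -0.0002  0.0006] dist 0.031
[ 0.17249221 -0.03301265 -1.7526443 ]
```

View pics/s1c.png

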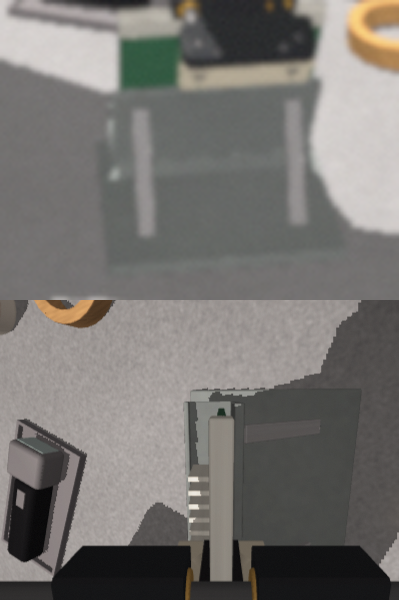

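Emit:
arm_command --travel '[[0.001,0.008,-0.02],[0.001,0.016,-0.04],[0.002,0.02,-0.05],[0.001,0.01,-0.054],[0.001,0.01,-0.054],[0.001,0.01,-0.054]]' --delta_rot '[[0,0,0],[0,0,0],[0,0,0],[0,0,0],[0,0,0],[0,0,0]]'

```text
time_s: 9.15
tcp_pos: [0.4782, -0.3206, 0.1516]
eef_rot: [-158.0, 0.1, -6.0]
contact_force: [-0.1, 1.1, -2.7]
gripper_width: 0.0097
gripper_force: 30.0
```

Emit:
arm_command --travel '[[0,0.0008,-0.002],[0,0.0015,-0.0037],[0,0.0015,-0.0037]]' --delta_rot '[[0,0,0],[0,0,0],[0,0,0]]'

```text
time_s: 9.52
tcp_pos: [0.4783, -0.3198, 0.1498]
eef_rot: [-158.1, 0.1, -6.0]
contact_force: [0.3, 1.1, -1.6]
gripper_width: 0.0097
gripper_force: 30.0
```

Emit:
arm_command --travel '[[0,0.0008,-0.002],[0,0.0015,-0.0037],[0,0.0015,-0.0037]]' --delta_rot '[[0,0,0],[0,0,0],[0,0,0]]'

```text
time_s: 9.9
tcp_pos: [0.4783, -0.3196, 0.149]
eef_rot: [-158.1, 0.0, -6.0]
contact_force: [-1.3, -1.1, 5.7]
gripper_width: 0.0098
gripper_force: 30.0
```

Emit:
arm_command --travel '[[0,-0.0015,0],[0,-0.003,0],[0,-0.003,0]]' --delta_rot '[[0,0,0],[0,0,0],[0,0,0]]'

```text
time_s: 10.28
tcp_pos: [0.4783, -0.3198, 0.1489]
eef_rot: [-158.0, 0.1, -5.9]
contact_force: [-1.1, 2.8, 7.3]
gripper_width: 0.0101
gripper_force: 30.0
```

```bash
python3 - <<'E'
from h import *
s=r.get_state(); print({k:np.round(s[k],4) for k in('tcp_pos','eef_rot','contact_force','moment')}); print((Rr.T@(np.array(s['tcp_pos'])-O)*1000).round(2), Rr.T@s['contact_force'])
E
```

```text
{'tcp_pos': array([ 0.4783, -0.3198,  0.1489]), 'eef_rot': array([-1.57994e+02,  6.38000e-02, -5.93510e+00]), 'contact_force': array([-1.1182,  2.7684,  7.3283]), 'moment': array([0.8978, 0.2626, 0.2555])}
[ -1.72  -0.37 123.24] [-5.19191215 -1.39680359  5.80615949]
```

Emit:
arm_command --travel '[[0,0,0],[0,0,0],[0,0,0],[0,0,0]]' --delta_rot '[[0,0,0],[0,0,0],[0,0,0],[0,0,0]]' --grip 0.36

```text
time_s: 10.78
tcp_pos: [0.4781, -0.3205, 0.1478]
eef_rot: [-158.0, 0.1, -6.0]
contact_force: [0.9, -0.7, -0.3]
gripper_width: 0.0311
gripper_force: 0.0
```

Emit:
arm_command --travel '[[-0.001,-0.007,0.018],[-0.003,-0.022,0.055],[-0.005,-0.045,0.111],[-0.008,-0.075,0.185],[-0.011,-0.105,0.26],[-0.013,-0.119,0.297],[-0.013,-0.119,0.35],[-0.013,-0.119,0.35]]' --delta_rot '[[0,0,0],[0,0,0],[0,0,0],[0,0,0],[0,0,0],[0,0,0],[0,0,0],[0,0,0]]'

```text
time_s: 11.78
tcp_pos: [0.472, -0.381, 0.3259]
eef_rot: [-158.2, -0.1, -6.0]
contact_force: [-0.1, -0.3, -0.2]
gripper_width: 0.0316
gripper_force: 0.0
```

```bash
python3 - <<'E'
from h import *
s=r.get_state();print(s['joints'].round(1))
plan([((.45,.005,.22),down(-29))])
E
```

```text
[-33.1  20.1  15.1 -19.4 -94.9 117.1]
now [ 0.472  -0.381   0.3259] [-1.5822e+02 -1.3000e-01 -6.0000e+00] 11.78
[-0.044   0.772  -0.2117] [-0.232   0.0746 -0.2528] dist 0.401
```

Emit:
arm_command --travel '[[0,0.1,0],[0,0.2,0],[-0.01,0.3,0],[-0.02,0.4,0],[-0.03,0.5,-0.03],[-0.04,0.6,-0.09],[-0.044,0.7,-0.15],[-0.044,0.772,-0.212],[-0.044,0.772,-0.212],[-0.044,0.772,-0.212]]' --delta_rot '[[0,0,0],[-0.04,0.01,-0.04],[-0.08,0.025,-0.09],[-0.12,0.04,-0.13],[-0.16,0.05,-0.17],[-0.2,0.065,-0.22],[-0.232,0.0746,-0.2528],[-0.232,0.0746,-0.2528],[-0.232,0.0746,-0.2528],[-0.232,0.0746,-0.2528]]' --grip 0.6

```text
time_s: 13.02
tcp_pos: [0.4498, 0.006, 0.2172]
eef_rot: [-179.8, 0.2, -29.0]
contact_force: [0.3, -0.4, 0.3]
gripper_width: 0.0524
gripper_force: 0.0
```

```bash
python3 - <<'E'
from h import *
import pickle
c=cap('wrist','w5.png'); pickle.dump(c,open('w5.pkl','wb')); t=cap('top','t5.png'); print(r.get_state()['tcp_pos'],r.get_state()['eef_rot'])
w=c['img'][:250,150:500,::-1]; w=cv2.resize(w,(798,570),interpolation=2)
e=cv2.resize(t['img'][170:245,345:420,::-1],(230,230),interpolation=2); w[-230:,:230]=e
cv2.imwrite('pics/m5.png',w)
E
```

```text
[0.45014252 0.00546153 0.21764706] [-1.79777816e+02  1.58960628e-01 -2.91226699e+01]
```

View pics/m5.png

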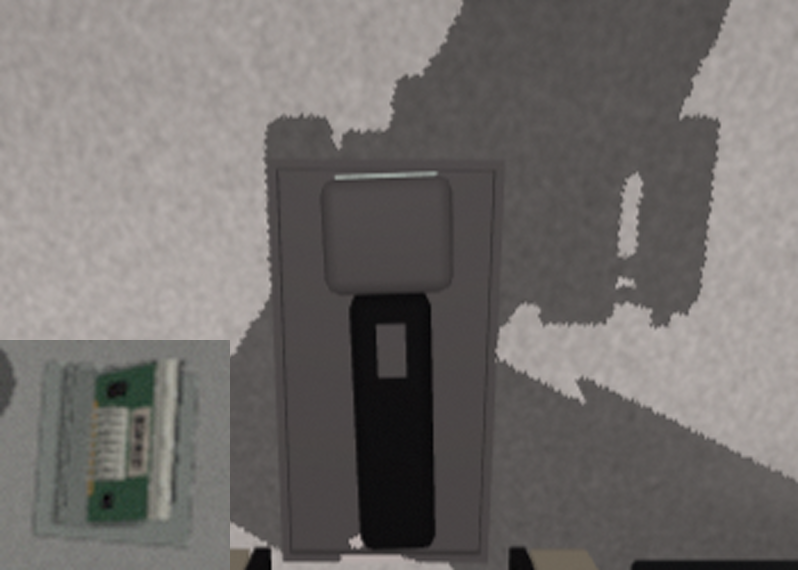

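```bash
python3 - <<'E'
from h import *
import pickle
c=pickle.load(open('w5.pkl','rb')); f=lambda p,z:atz(c,(150+p[0]/2.28,p[1]/2.28),z)[:2]
T=[f(p,.01) for p in[(270,160),(505,160),(489,562),(281,560)]]
print(np.mean(T,0),[np.linalg.norm(T[i]-T[i-1]) for i in range(4)])
yw=lambda v:np.degrees(np.arctan2(v[1],v[0]))
print('tray yaw',yw((T[0]-T[3])+(T[1]-T[2])))
a=(f((352,320),.036)+f((430,320),.036))/2; b=(f((361,520),.036)+f((435,520),.036))/2
print('bar w',np.linalg.norm(f((352,320),.036)-f((430,320),.036)),'yaw',yw(a-b)); tail=f((398,548),.036)
hd=f((388,181),.040); neck=f((388,295),.040); print('tail',tail,'front',hd,'neck',neck,np.linalg.norm(hd-tail),yw(hd-tail))
o=(tail+hd)/2; u=(hd-tail)/np.linalg.norm(hd-tail); print('origin',o,'grip',o-.01*u)
E
```

```text
[0.46045779 0.00236043] [np.float64(0.18260401528709103), np.float64(0.09831552115986641), np.float64(0.18347405586644505), np.float64(0.10140936270147131)]
tray yaw -29.5037134911943
bar w 0.03198921485784448 yaw -27.032728797218173
tail [0.3938846  0.03320138] front [ 0.53151944 -0.03834769] neck [ 0.49382774 -0.01735372] 0.1551212985676106 -27.467532459007945
origin [ 0.46270202 -0.00257316] grip [0.4538293 0.0020393]
```

```bash
python3 - <<'E'
from h import *
plan([((.4538,.002,.031),down(-27.3))])
E
```

```text
now [0.4501 0.0055 0.2176] [-1.7978e+02  1.6000e-01 -2.9120e+01] 13.12
[ 0.0073 -0.0069 -0.3733] [-0.003  -0.0004  0.0203] dist 0.187
```

Emit:
arm_command --travel '[[0.007,-0.007,-0.08],[0.007,-0.007,-0.16],[0.007,-0.007,-0.24],[0.007,-0.007,-0.3],[0.007,-0.007,-0.34],[0.007,-0.007,-0.36],[0.007,-0.007,-0.36],[0.007,-0.007,-0.36]]' --delta_rot '[[-0.003,0,0.02],[-0.003,0,0.02],[-0.003,0,0.02],[-0.003,0,0.02],[-0.003,0,0.02],[-0.003,0,0.02],[-0.003,0,0.02],[-0.003,0,0.02]]'

```text
time_s: 14.12
tcp_pos: [0.4539, 0.0026, 0.0377]
eef_rot: [180.0, 0.0, -27.3]
contact_force: [-0.1, -0.6, -0.4]
gripper_width: 0.0527
gripper_force: 0.0
```

Down 7 mm more and grip.

Emit:
arm_command --travel '[[0,0,-0.007],[0,0,-0.014],[0,0,-0.014]]' --delta_rot '[[0,0,0],[0,0,0],[0,0,0]]'

```text
time_s: 14.5
tcp_pos: [0.453, 0.0025, 0.0297]
eef_rot: [179.9, 0.1, -27.3]
contact_force: [-0.2, 0.1, 0.2]
gripper_width: 0.0526
gripper_force: 0.0
```

Emit:
arm_command --travel '[[0,0,0],[0,0,0],[0,0,0],[0,0,0]]' --delta_rot '[[0,0,0],[0,0,0],[0,0,0],[0,0,0]]' --grip 0.0 --newtons 30

```text
time_s: 15.0
tcp_pos: [0.4533, 0.0026, 0.0299]
eef_rot: [179.9, 0.1, -27.3]
contact_force: [0.5, 0.8, 0.4]
gripper_width: 0.0336
gripper_force: 30.0
```

```bash
python3 - <<'E'
from h import *
# scan pose: tool x=x_rest, tool z=-z_rest ; TCP at scanner (x=-9,z=27)
RS=np.c_[Rr[:,0],-Rr[:,1],-Rr[:,2]]; print(np.linalg.det(RS))
nose=lambda d:O+Rr@(np.array([-5-d,0,86])/1000)
tcp=lambda d: nose(d)+RS@(np.array([-89,0,-9])/1000)
s=r.get_state(); p=np.array(s['tcp_pos']); print(s['gripper_width'],s['contact_force'])
plan([(p+[0,0,.2],down(-27.3)),(tcp(150),RS),(tcp(100),RS)]); print(tcp(100))
E
```

```text
1.0000000000000002
0.03356927509609875 [0.48441102 0.8394906  0.42193862]
now [0.4533 0.0026 0.0299] [ 1.7994e+02  8.0000e-02 -2.7270e+01] 15.0
[0.  0.  0.4] [ 0.0002 -0.001  -0.0003] dist 0.2
[ 0.0991 -0.177   0.3671] [ 0.2278  0.1225 -0.7529] dist 0.21
[ 0.0895 -0.2692  0.3296] [ 0.2278  0.1225 -0.7529] dist 0.217
[ 0.49803153 -0.13197827  0.19475615]
```

Emit:
arm_command --travel '[[0,0,0.03],[0,0,0.08],[0,0,0.14],[0,0,0.2],[0,0,0.27],[0,0,0.34],[0.02,-0.03,0.38],[0.04,-0.06,0.4],[0.06,-0.1,0.4],[0.08,-0.14,0.39],[0.095,-0.17,0.38],[0.099,-0.177,0.367],[0.099,-0.177,0.367],[0.099,-0.177,0.367],[0.096,-0.21,0.354],[0.093,-0.24,0.341],[0.09,-0.269,0.33],[0.09,-0.269,0.33],[0.09,-0.269,0.33],[0.09,-0.269,0.33]]' --delta_rot '[[0,0,0],[0,0,0],[0,0,0],[0,0,0],[0,0,0],[0.023,0.012,-0.075],[0.046,0.025,-0.15],[0.068,0.037,-0.226],[0.091,0.049,-0.301],[0.114,0.061,-0.376],[0.137,0.074,-0.452],[0.159,0.086,-0.527],[0.182,0.098,-0.602],[0.205,0.11,-0.678],[0.228,0.1225,-0.753],[0.228,0.1225,-0.753],[0.228,0.1225,-0.753],[0.228,0.1225,-0.753],[0.228,0.1225,-0.753],[0.228,0.1225,-0.753]]'

```text
time_s: 17.5
tcp_pos: [0.4983, -0.1315, 0.1951]
eef_rot: [-180.0, 22.0, -95.8]
contact_force: [0.5, -0.5, -1.9]
gripper_width: 0.0335
gripper_force: 30.0
```

```bash
python3 - <<'E'
from h import *
s=r.get_state(); T=Ro.from_euler('xyz',s['eef_rot'],degrees=True).as_matrix(); n=np.array(s['tcp_pos'])+T@(np.array([89,0,8])/1000)
print('nose rest mm',Rr.T@(n-O)*1000,'beam',Rr.T@T[:,0],s['gripper_width'],s['contact_force'])
# find label in wrist image automatically: predicted projection vs bright blob
c=cap('wrist','w6.png'); L=lambda y,z:proj(c,O+Rr@(np.array([-5,y,z])/1000))[0]
print([L(y,z).round(1) for y,z in((0,86),(-30,71),(30,71),(30,101),(-30,101))])
hsv=cv2.cvtColor(c['img'],cv2.COLOR_RGB2HSV); g=((hsv[...,0]>45)&(hsv[...,0]<90)&(hsv[...,1]>60)).astype(np.uint8)
u,v=L(0,86).astype(int); ys,xs=np.where(g); print('green bbox',np.percentile(xs,[2,50,98]),np.percentile(ys,[2,50,98]),len(xs))
print('pred board corners',[L(y,z).round(1) for y,z in((-70,0),(70,0),(70,110),(-70,110))])
E
```

```text
nose rest mm [-105.58070986    0.32755765   87.1119258 ] beam [ 9.99999432e-01  9.96273885e-04 -3.79503890e-04] 0.033497565037624355 [ 0.50096401 -0.49136177 -1.89499618]
[array([ 321.9, -262. ]), array([ 403.9, -220.4]), array([ 239.6, -220.3]), array([ 215.2, -316. ]), array([ 429. , -316.2])]
green bbox [356. 534. 552.] [312.86 328.   343.  ] 694
pred board corners [array([ 445.2, -108. ]), array([ 197.6, -107.8]), array([  48.1, -356.9]), array([ 596.5, -357.4])]
```

Emit:
arm_command --travel '[[0,0,0],[0,0,0],[0,0,0],[0,0,0],[0,0,0],[0,0,0],[0,0,0],[0,0,0],[0,0,0],[0,0,0],[0,0,0],[0,0,0],[0,0,0],[0,0,0],[0,0,0],[0,0,0],[0,0,0],[0,0,0],[0,0,0],[0,0,0]]' --delta_rot '[[0,0,0],[0,0,0],[0,0,0],[0,0,0],[0,0,0],[0,0,0],[0,0,0],[0,0,0],[0,0,0],[0,0,0],[0,0,0],[0,0,0],[0,0,0],[0,0,0],[0,0,0],[0,0,0],[0,0,0],[0,0,0],[0,0,0],[0,0,0]]'

```text
time_s: 20.05
tcp_pos: [0.4982, -0.132, 0.1949]
eef_rot: [180.0, 22.0, -95.9]
contact_force: [-0.5, 0.1, -1.4]
gripper_width: 0.0339
gripper_force: 30.0
```

```bash
python3 - <<'E'
from h import *
plan([((.4507,.0069,.23),down(-29.6)),((.4507,.0069,.05),down(-29.6))])
E
```

```text
now [ 0.4982 -0.132   0.1949] [180.    22.02 -95.91] 20.05
[-0.0949  0.2777  0.0702] [-0.23   -0.1185  0.7272] dist 0.151
[-0.0949  0.2777 -0.2898] [-0.23   -0.1185  0.7272] dist 0.206
```

Emit:
arm_command --travel '[[0,0.04,0.02],[0,0.09,0.04],[-0.02,0.13,0.06],[-0.04,0.17,0.07],[-0.06,0.21,0.07],[-0.08,0.25,0.07],[-0.095,0.278,0.07],[-0.095,0.278,0.07],[-0.095,0.278,0.07],[-0.095,0.278,0.07],[-0.095,0.278,0.03],[-0.095,0.278,-0.05],[-0.095,0.278,-0.13],[-0.095,0.278,-0.2],[-0.095,0.278,-0.25],[-0.095,0.278,-0.29],[-0.095,0.278,-0.29],[-0.095,0.278,-0.29]]' --delta_rot '[[0,0,0],[-0.023,-0.012,0.073],[-0.046,-0.024,0.145],[-0.069,-0.036,0.218],[-0.092,-0.047,0.291],[-0.115,-0.059,0.364],[-0.138,-0.071,0.436],[-0.161,-0.083,0.509],[-0.184,-0.095,0.582],[-0.207,-0.107,0.654],[-0.23,-0.1185,0.727],[-0.23,-0.1185,0.727],[-0.23,-0.1185,0.727],[-0.23,-0.1185,0.727],[-0.23,-0.1185,0.727],[-0.23,-0.1185,0.727],[-0.23,-0.1185,0.727],[-0.23,-0.1185,0.727]]'

```text
time_s: 22.3
tcp_pos: [0.4512, 0.0072, 0.0506]
eef_rot: [-180.0, -0.0, -29.6]
contact_force: [0.2, 0.3, -1.7]
gripper_width: 0.0337
gripper_force: 30.0
```

```bash
python3 - <<'E'
from h import *
plan([((.4507,.0069,.032),down(-29.6))]);s=r.get_state();print(s['contact_force'],s['joints'])
E
```

```text
now [0.4512 0.0072 0.0506] [-1.7996e+02 -3.0000e-02 -2.9610e+01] 22.3
[-0.001  -0.0007 -0.0372] [-0.0002  0.0005  0.0001] dist 0.019
[ 0.18612049  0.28346883 -1.74587492] [ 2.60754302e+01  1.30551646e+01 -4.09840028e+01  7.25749490e-03
 -3.59084594e+01  3.43060401e+01]
```

Emit:
arm_command --travel '[[-0.001,-0.001,-0.012],[-0.001,-0.001,-0.024],[-0.001,-0.001,-0.034],[-0.001,-0.001,-0.037],[-0.001,-0.001,-0.037]]' --delta_rot '[[0,0,0],[0,0,0],[0,0,0],[0,0,0],[0,0,0]]'

```text
time_s: 22.92
tcp_pos: [0.4501, 0.0065, 0.0312]
eef_rot: [180.0, 0.0, -29.6]
contact_force: [0.9, 0.2, -2.1]
gripper_width: 0.0343
gripper_force: 30.0
```

Emit:
arm_command --travel '[[0,0,-0.002],[0,0,-0.003],[0,0,-0.003]]' --delta_rot '[[0,0,0],[0,0,0],[0,0,0]]'

```text
time_s: 23.3
tcp_pos: [0.4502, 0.0066, 0.0299]
eef_rot: [-180.0, -0.0, -29.6]
contact_force: [-0.5, -0.2, -1.5]
gripper_width: 0.0336
gripper_force: 30.0
```

Emit:
arm_command --travel '[[0,0,-0.001],[0,0,-0.002],[0,0,-0.002]]' --delta_rot '[[0,0,0],[0,0,0],[0,0,0]]'

```text
time_s: 23.68
tcp_pos: [0.4502, 0.0066, 0.0299]
eef_rot: [-180.0, -0.0, -29.6]
contact_force: [-5.3, 2.6, 15.4]
gripper_width: 0.0339
gripper_force: 30.0
```

Emit:
arm_command --travel '[[0,0,0.001],[0,0,0.001]]' --delta_rot '[[0,0,0],[0,0,0]]'

```text
time_s: 23.92
tcp_pos: [0.4502, 0.0066, 0.0299]
eef_rot: [-180.0, -0.0, -29.6]
contact_force: [-2.5, 1.2, 8.9]
gripper_width: 0.0335
gripper_force: 30.0
```

Emit:
arm_command --travel '[[0,0,0],[0,0,0],[0,0,0],[0,0,0]]' --delta_rot '[[0,0,0],[0,0,0],[0,0,0],[0,0,0]]' --grip 0.6

```text
time_s: 24.42
tcp_pos: [0.4501, 0.0065, 0.0293]
eef_rot: [180.0, 0.0, -29.6]
contact_force: [0.5, 0.7, 0.4]
gripper_width: 0.0523
gripper_force: 0.0
```

Emit:
arm_command --travel '[[0,0,0.02],[0,0,0.06],[0,0,0.12],[0,0,0.2],[0,0,0.28],[0,0,0.36],[0,0,0.38],[0,0,0.38]]' --delta_rot '[[0,0,0],[0,0,0],[0,0,0],[0,0,0],[0,0,0],[0,0,0],[0,0,0],[0,0,0]]'

```text
time_s: 25.42
tcp_pos: [0.4502, 0.0066, 0.2201]
eef_rot: [-179.9, -0.0, -29.6]
contact_force: [-0.8, 0.5, -1.2]
gripper_width: 0.0525
gripper_force: 0.0
```

```bash
python3 - <<'E'
from h import *
import pickle
c=cap('wrist','w7.png'); t=cap('top','t7.png'); s=r.get_state(); print(s['tcp_pos'],s['gripper_width'])
o=np.array([.46,.0016]);a=np.radians(-29.6);u=np.array([np.cos(a),np.sin(a)]);n=np.array([-u[1],u[0]])
g=c['img'].mean(2)
# black bar edges: scan across at scanner x=-60..20, z=.036
for x in(-.06,-.03,0,.0):
    ys=np.arange(-.04,.04,.0005); q=proj(c,np.array([[*(o+x*u+y*n),.036] for y in ys])); v=cv2.remap(g.astype(np.float32),q[:,0].astype(np.float32)[None],q[:,1].astype(np.float32)[None],1)[0]
    d=ys[v<35]; print('x',x,'bar y',d.min(),d.max(),'mid',(d.min()+d.max())/2)
for y in(-.01,.01):
    xs=np.arange(-.1,.06,.0005); q=proj(c,np.array([[*(o+x*u+y*n),.036] for x in xs])); v=cv2.remap(g.astype(np.float32),q[:,0].astype(np.float32)[None],q[:,1].astype(np.float32)[None],1)[0]
    d=xs[v<35]; print('y',y,'bar x',d.min(),d.max())
# tray walls same way, z=.01: print gradient extremes
for x in(-.085,):
    ys=np.arange(-.06,.06,.0005); q=proj(c,np.array([[*(o+x*u+y*n),.01] for y in ys])).astype(np.float32); v=cv2.remap(g.astype(np.float32),q[None,:,0],q[None,:,1],1)[0]; print(v[::4].astype(int))
# easel & bystanders change in top image before/after
t0=pickle.load(open('d0.pkl','rb'))['top']['img']; D=(np.abs(cv2.GaussianBlur(t['img'],(3,3),0).astype(int)-cv2.GaussianBlur(t0,(3,3),0)).max(2)>40)
for nme,(u0,v0,u1,v1) in dict(bottle=(268,120,295,150),tape=(303,120,340,156),bin=(352,105,392,150)).items(): print(nme,D[v0:v1,u0:u1].mean())
E
```

```text
[0.44942905 0.00637033 0.21848035] 0.05281489502110247
x -0.06 bar y -0.01699999999999998 0.015500000000000048 mid -0.000749999999999966
x -0.03 bar y -0.01699999999999998 0.015500000000000048 mid -0.000749999999999966
x 0 bar y -0.01699999999999998 0.01600000000000005 mid -0.0004999999999999657
x 0.0 bar y -0.01699999999999998 0.01600000000000005 mid -0.0004999999999999657
y -0.01 bar x -0.07699999999999999 0.034500000000000114
y 0.01 bar x -0.07649999999999998 0.034500000000000114
[ 27  55  80  86  85  82  70  69  60  62  62  62  63  63  62  63  62  62
  61  62  62  44  11  13  13  13  13  14  13  13  12  14  13  13  12  13
  13  12  26  62  64  64  64  64  64  65  64  65  65  65  65  66  66  60
  69  71  92  98 110 114]
bottle 0.0
tape 0.0
bin 0.0
```

```bash
python3 - <<'E'
from h import *
import pickle
a=cv2.imread('pics/t5.png').astype(int);b=cv2.imread('pics/t7.png').astype(int);o=pickle.load(open('d0.pkl','rb'))['top']['img'][:,:,::-1].astype(int)
print('easel diff',(np.abs(a-b).max(2)>40)[170:245,345:420].mean())
c=cap('top')
# other bars still bright at their expected places
y=np.radians(-108.2);R=np.array([[np.cos(y),-np.sin(y)],[np.sin(y),np.cos(y)]])
for x in(-.075,-.025,.025,.075):
    q=proj(c,np.array([[*(R@[x,k]+[.4694,.2579]),.142] for k in np.linspace(-.06,.06,7)])).round().astype(int); print(x,o[q[:,1],q[:,0]].mean(1).astype(int),c['img'][q[:,1],q[:,0]].mean(1).astype(int))
close_job()
E
```

```text
easel diff 0.0
-0.075 [129 153 138 150 153 174 152] [ 56 164 149 166 163 190 168]
-0.025 [175 179 181 177 173 177 176] [ 73  64  78  72 192 192 192]
0.025 [174 149 169 140 179 151 177] [151  41  74  67  61  52  16]
0.075 [186 184 183 179 181 181 179] [63 62 80 86 81 67 65]
the job is handed in; nothing more can be done
```

I've handed the job in after about 26 s: the heat-sink board stands on the easel ledge label out, its label was scanned from about 10 cm for over two seconds, and the scanner is back within about 2 mm of the tray centre. The bottle, tape roll and bin look unmoved, but at the end I couldn't confirm the other three boards because shadow or the arm dimmed the rack in the top view.

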